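# Find the shaker foot with the worn sole by its drag

## Robot

A 7-joint arm with a two-finger parallel gripper is mounted at the origin on the work surface. World frame = base frame: x ahead of the robot, y to its left, z up, the work surface at z = 0. Lengths are in m, angles in rad, forces in N, time in s.
With the tool pointing down it reaches from about 0.425 to 0.925 m from the base axis. Payload 6.8 kg.
Tool frame: the origin (TCP) lies midway between the tips of the shut fingers; the grasp point (between the pads) lies 19 mm behind it; z points along the fingers, y is the line along which they close (so a half turn about z gives the same grasp; the last joint's range is limited). The gripper opens to 85 mm and grips with 20 to 120 N. Pads are 22 mm wide; open, the fingers measure 114 mm over their backs; the gripper's body (76 mm by 85 mm) begins 54 mm behind the grasp point. The pads swing forward as they close: fully open they stand 13 mm farther back than shut.
Start: joints at [1.161, 0.477, 0.022, 1.555, -0.011, 1.109, -0.083], TCP at [0.201, -0.645, 0.231] pointing down, gripper open.
Joint ranges: [-2.96, 2.96], [-0.34, 2.1], [-1.41, 1.46], [0.24, 2.44], [-1.37, 4.51], [0.17, 1.92], [-2.96, 2.96]. Speed limits (rad/s): [2.39, 2.39, 3.14, 3.14, 3.14, 3.14, 3.14].

## Interface

Orientations are given as a unit quaternion [w, x, y, z].
In Python, from station import bot gives the robot as it stands.
- The arm moves only by the tool jog_arm, never from a script. Its argument "rows" is a list of rows, each an object of numbers: "fingers": the finger opening in mm, from 0 to 85.4; "x", "y", "z": the shift along the tool's x, y, z in mm; "ax", "ay", "az": the turn, a rotation vector about the tool's x, y, z in degrees. A call has exactly 8 rows; each row shifts and turns the commanded pose from where the row before left it, along the tool's axes as they then stand; what a row does not reach is not made up. A row lasts 1/10 s, in which the tool goes at most 50 mm and 8.59 degrees, less where a joint would pass 70% of its speed; a pose out of reach is approached as far as the arm can. A call with a gripper value outside its range is refused whole. The fingers move at their own pace and stop on an object; "force" is the grip in N (left out, the last holds). Time passes only in rows, so rows that do not move let the fingers close, or fill a call up. It gives the time, the measured TCP pose, the force, the opening and the grip force at its end, in the units of the state.
- bot.get_obs(): the state, without advancing time (a new reading comes with each control period).
- bot.read_camera(name): name is "scene" or "side" or "wrist"; returns a dict with "pixels" (400x640x3 uint8, red, green, blue), "vertical_fov" (degrees; the focal length in pixels is half the picture's height over the tangent of half this angle, whatever the lens; pixels are square), "cx", "cy" (the principal point, pixels), "world_from_camera" (4x4, takes a point from camera to world coordinates). Camera axes: x right, y down, z forward; pixel columns grow to the right and rows downward; lengths in m; the calibration is good to about 2 mm. A picture is of the moment at which its call begins. There is no depth.
- bot.hand_in(): hands the job in; it is judged then, once.
The state is a dict: "t": time; "q": joint angles; "joint_vel": joint speeds; "joint_torque": joint torques, N m; "eef_pos": TCP position; "tool_rot": TCP orientation; "contact_force": force on the tool from outside, world axes, zero at the start; "torque": the same for the moment, N m; "gripper_width": opening from 0.0 (shut) to 1.0 (fully open); "grasp_force": force on a finger pad.
Only numpy, scipy, OpenCV 4.12 (cv2) and the standard library are available. Lean on these libraries where they do the work, as an engineer would, in place of code of your own. Each camera call takes 0.05 s, during which the arm holds its last target. There are 200 camera calls.

## Task

One of the three steel foot blocks of the shaker has a rubber sole worn slick: try them one at a time by dragging them along the bench, pushed low down by a finger or between loosely open fingers (a firm grip would carry their weight), and feel which slides much more easily than the others. Drag that one about 5 cm, then lift it and set it upright in the steel tray. Leave the sound ones standing on the bench, never lifted.

Things in the scene. Friction and masses are not known exactly. Their poses are not given: they have to be found in the camera images.
- place_1 (a point): Centre of the right-hand of three foot blocks as it stands at the start (18 mm above the bench), in an outline of white tape; good to 4 mm and 4 degrees. Axes: x along the block's 50 mm width, away from the robot within 15 degrees; y along its 70 mm length; z up. It stays where it is when the block is moved. Any of the three places may hold the worn block.
- place_2 (a point): Centre of the middle of three foot blocks as it stands at the start (18 mm above the bench), in an outline of white tape; good to 4 mm and 4 degrees. Axes: x along the block's 50 mm width, away from the robot within 15 degrees; y along its 70 mm length; z up. It stays where it is when the block is moved. Block: steel, 50 by 70 by 36 mm, 0.7 to 0.9 kg, on a 5 mm rubber sole. 70 mm from it towards the robot is clear.
- place_3 (a point): Centre of the left-hand of three foot blocks as it stands at the start (18 mm above the bench), in an outline of white tape; good to 4 mm and 4 degrees. Axes: x along the block's 50 mm width, away from the robot within 15 degrees; y along its 70 mm length; z up. It stays where it is when the block is moved. To slide, a sound block takes 5 to 9 N, the worn one 0.7 to 1.5 N.
- tray: A fixed, open steel tray at the left of the blocks, 170 mm (its x axis) by 150 mm (its y axis) outside, 25 mm tall, walls and floor 4 mm thick (inside 162 by 142 mm). Its origin is the centre of its underside, on the bench; z up.
Not all that is in view belongs to the job. There is more than one size of the tray; the job needs the largest.

How it is judged:
On the way:
1. the worn foot block has been dragged at least 30 mm along the bench, standing on its sole (distance of worn_block_mid from where it was at the start of the episode above 0.03 m and height (world z) of worn_block_mid below 0.026 m and angle between worn_block_mid's own z axis and vertical below 0.17 rad), for 0.1 s.
At the end, for the whole second after the job is handed in: The worn foot block stands on its sole (within 10 degrees) on the floor of the tray, its centre within 60 mm of the tray's centre along each of the tray's sides; the two sound blocks stand on their soles on the bench (within 10 degrees), at least 100 mm from the tray's centre; all are at rest (x of worn_block_mid in the frame of tray between -0.06 and 0.06 m and y of worn_block_mid in the frame of tray between -0.06 and 0.06 m and height (world z) of worn_block_mid between 0.016 and 0.029 m and angle between each of worn_block_mid, sound_block1_mid, sound_block2_mid's own z axis and vertical below 0.17 rad and height (world z) of sound_block1_mid between 0.01 and 0.026 m and horizontal distance between each of sound_block1_mid, sound_block2_mid and tray above 0.1 m and height (world z) of sound_block2_mid between 0.01 and 0.026 m and linear speed of each of sound_block1, worn_block, sound_block2 below 0.01 m/s); the robot touches nothing.
It fails at once if a sound foot block is lifted off the bench (its centre over 40 mm high) (height (world z) of any of sound_block1_mid, sound_block2_mid above 0.04 m).
It fails at once if the worn foot block is lifted before it has been dragged (height (world z) of worn_block_mid above 0.032 m and distance of worn_block_mid from where it was at the start of the episode below 0.025 m).
It also fails if it takes over 54 s, if anything falls off the work surface, if the arm or the gripper's body presses on something with over 40 N, if the wrist force passes 120 N, or if a joint passes its speed limit or range.

## Working session

There is one attempt and no reset: what is moved stays moved. The work goes in short steps, Python scripts to look and compute and a tool call to move; the robot and the scene stay as the last step left them, time stands still between calls to the robot, and variables do not carry over. Pictures are saved under pics/ and viewed, at most 11 in all, crops included, and the job is handed in when it is done.

Besides the shell and the picture viewer there is one more tool, called after ">>>" by a JSON object that holds its "api" and its "payload". jog_arm: Moves the arm, as the interface text tells. Its arguments: {"type":"object","properties":{"rows":{"type":"array","items":{"type":"object","properties":{"fingers":{"type":"number"},"x":{"type":"number"},"y":{"type":"number"},"z":{"type":"number"},"ax":{"type":"number"},"ay":{"type":"number"},"az":{"type":"number"}}}},"force":{"type":"number"}},"required":["rows"]}

```bash
mkdir -p pics; ls
cat > h.py <<'E'
import numpy as np, cv2
from station import bot
def snap(n,f):
    c=bot.read_camera(n); cv2.imwrite('pics/'+f,c['pixels'][:,:,::-1]); np.savez('pics/'+f+'.npz',**{k:np.array(v) for k,v in c.items()}); return c
def px2w(f,uv,z):
    c=np.load('pics/'+f+'.npz'); T=c['world_from_camera']; fl=200/np.tan(np.radians(c['vertical_fov'])/2)
    o=[]
    for u,v in uv:
        d=T[:3,:3]@np.array([(u-c['cx'])/fl,(v-c['cy'])/fl,1]); p=T[:3,3]; o.append(p+d*(z-p[2])/d[2])
    return np.array(o)
E
python3 - <<'E'
from h import *
snap('scene','a.png');snap('side','b.png')
o=bot.get_obs();print(o)
a=cv2.imread('pics/a.png')
E
```

```text
pics
{'t': 0.1, 'q': array([ 1.1608765 ,  0.47770207,  0.02230333,  1.55632561, -0.01152416,
        1.10931995, -0.08310476]), 'joint_vel': array([ 9.63927956e-05, -1.76414798e-03,  2.05487858e-03, -2.37161383e-03,
       -1.39699196e-04,  1.63982541e-03, -5.16177882e-04]), 'joint_torque': array([ 4.60111347e-03, -5.97765970e+01,  1.61358599e+00, -2.81954455e+01,
        1.28167245e-02,  5.05425705e-03,  8.95943288e-06]), 'eef_pos': array([ 0.20051261, -0.64397743,  0.23044387]), 'tool_rot': array([-7.98044293e-04,  9.88631380e-01,  1.50357344e-01, -1.60843291e-04]), 'contact_force': array([ 0.31960695, -0.99104342,  0.74356675]), 'torque': array([-0.00012685, -0.00615049,  0.00210679]), 'grasp_force': 0.0, 'gripper_width': 1.0000521635741586}
```

View pics/a.png

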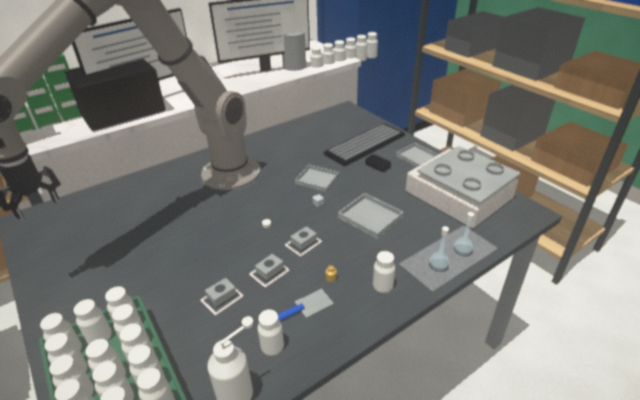

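View pics/b.png

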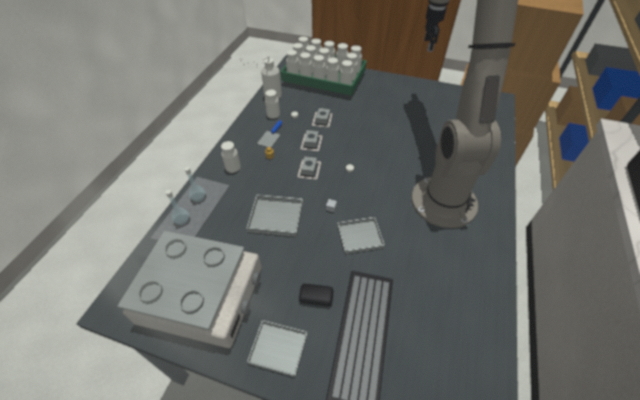

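Tray candidates in the scene view are (371,214), (317,178) and (418,155). The one at (371,214) looks largest and sits just left of the blocks. The blocks are at (221,293), (268,268) and (303,239). I'll confirm with one enlarged crop.

Run:
```python
from h import *
a=cv2.imread('pics/a.png')[140:320,190:450]
cv2.imwrite('pics/a2.png',cv2.resize(a,(780,540),interpolation=cv2.INTER_CUBIC))
a=cv2.imread('pics/b.png')[95:275,200:400]
cv2.imwrite('pics/b2.png',cv2.resize(a,(660,594),interpolation=cv2.INTER_CUBIC))
```

```text
(no output)
```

View pics/a2.png

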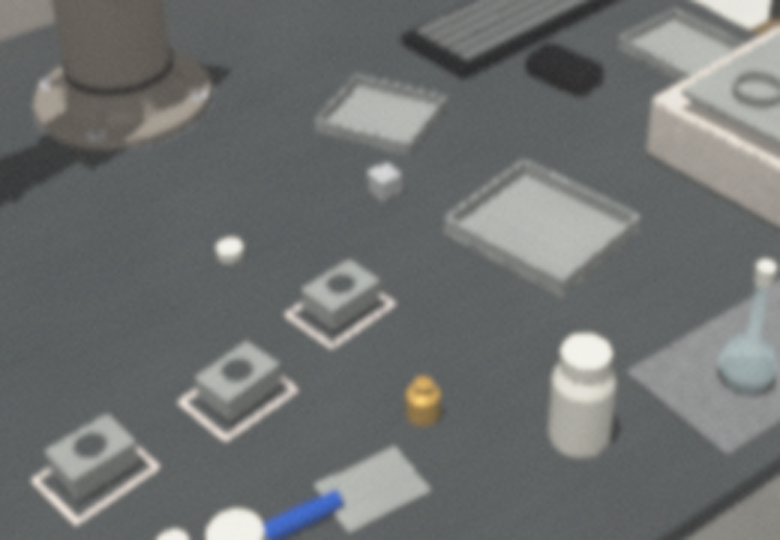

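View pics/b2.png

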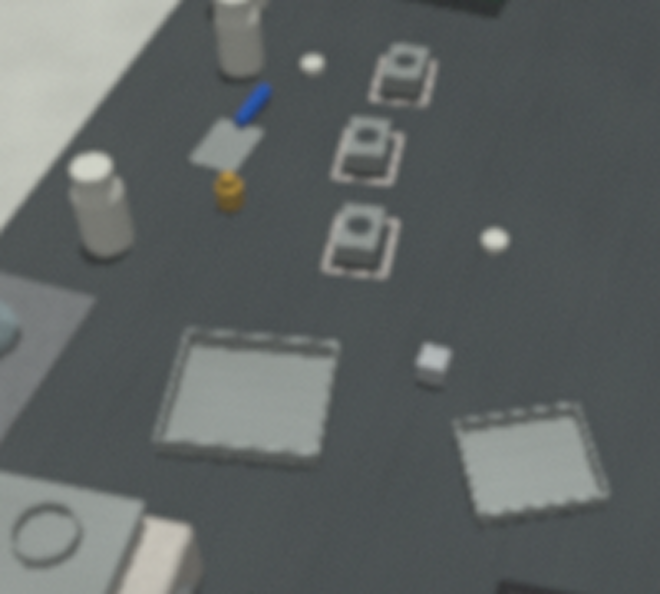

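Run:
```python
from h import *
np.set_printoptions(precision=4,suppress=True)
A=lambda l,z:px2w('a.png',[(190+x/3,140+y/3) for x,y in l],z)
B=lambda l,z:px2w('b.png',[(200+x/3.3,95+y/3.3) for x,y in l],z)
for n,l in dict(b3=[(303,288),(347,260),(380,290),(338,318)],b2=[(195,375),(243,343),(280,378),(232,408)],b1=[(47,453),(107,415),(135,453),(75,490)]).items():
    P=A(l,.036);print(n,P[:,:2].tolist(),P.mean(0))
for n,l in dict(t3=[(285,315),(332,347),(396,302)],t2=[(180,403),(226,440),(298,390)],t1=[(33,480),(77,523),(158,465)]).items():
    P=A(l,0);print(n,np.round(P[:,:2],3).tolist(),(P[0]+P[2])/2, np.degrees(np.arctan2(*(P[2]-P[1])[[1,0]])),np.degrees(np.arctan2(*(P[1]-P[0])[[1,0]])))
print('side holes',B([(406,60),(367,135),(359,225)],.036))
for P in (A([(445,218),(525,160),(640,217),(560,283)],.025),B([(188,328),(340,343),(318,455),(155,440)],.025)):
    print('tray',P[:,:2].tolist(),P.mean(0),[np.linalg.norm(P[i]-P[i-1]) for i in range(4)])
print('small',[np.linalg.norm(np.diff(A([(315,120),(357,75),(446,97)],.025),axis=0),axis=1)])
print('white cap',A([(230,248)],.01),'cube',A([(384,180)],.01),'orange',A([(423,400)],.02),'jar',A([(585,400)],.03))
print(bot.read_camera('wrist')['world_from_camera'])
```

```text
b3 [[0.5044595506366709, -0.03145850970972175], [0.4947298754205355, 0.032154967693735825], [0.5569854671926002, 0.032552331066876494], [0.5662459444124618, -0.027715900116035086]] [0.5306 0.0014 0.036 ]
b2 [[0.5491917214229839, -0.1878460788808508], [0.5386121090351027, -0.12618505123839158], [0.6038758788765999, -0.12228474917625837], [0.6102309559771618, -0.1809434107029898]] [ 0.5755 -0.1543  0.036 ]
b1 [[0.5552576746644792, -0.34892700914700336], [0.5453291056144622, -0.2822658327347635], [0.6050870483767556, -0.2827143841885601], [0.6119806357322478, -0.3469201429292451]] [ 0.5794 -0.3152  0.036 ]
t3 [[0.494, -0.051], [0.566, -0.037], [0.55, 0.058]] [0.5222 0.0035 0.    ] 99.72050404954209 10.434368055616893
t2 [[0.541, -0.205], [0.612, -0.193], [0.598, -0.1]] [ 0.5693 -0.1524  0.    ] 98.85962919571102 9.816125640018162
t1 [[0.545, -0.365], [0.617, -0.354], [0.6, -0.261]] [ 0.5727 -0.3133  0.    ] 100.44069482977969 9.149229868842909
side holes [[ 0.5656 -0.3137  0.036 ]
 [ 0.5638 -0.1518  0.036 ]
 [ 0.5187  0.0034  0.036 ]]
tray [[0.4904070265997542, 0.17120899509948284], [0.
[... 216 characters left out ...]
float64(0.16853106288136815), np.float64(0.15232645240369028)]
tray [[0.6465328092262823, 0.20495543100874147], [0.48048730295692854, 0.17164178775259875], [0.4501430020472612, 0.31724540713686145], [0.6142883368859193, 0.3532747214172258]] [0.5479 0.2618 0.025 ] [np.float64(0.1517837866960261), np.float64(0.16935438872153136), np.float64(0.14873194201479947), np.float64(0.16805297509061973)]
small [array([0.1166, 0.1303])]
white cap [[ 0.3703 -0.0464  0.01  ]] cube [[0.3719 0.1686 0.01  ]] orange [[ 0.701  -0.0177  0.02  ]] jar [[0.804  0.1031 0.03  ]]
[[ 0.2975 -0.9168 -0.2664  0.2681]
 [-0.9547 -0.2859 -0.0823 -0.6226]
 [-0.0007  0.2788 -0.9604  0.373 ]
 [ 0.      0.      0.      1.    ]]
```

The scene and side crops agree on the tray. The one at (371,214) measures 168x150 mm, while the next one (a2 crop (380,110)) is about 117x130 mm. That gives a tray centre of about (0.553,0.261), with blocks at about (0.572,-0.314), (0.568,-0.153) and (0.521,0.003), all at a yaw of about 9.5°.

```bash
cat >> h.py <<'E'
from scipy.spatial.transform import Rotation as Ro
def plan(tgt,yaw_y,n,start=None):
    """constant tool-frame row (mm,deg) x n rows reaching tgt with tool y at yaw_y deg"""
    o=bot.get_obs(); p=o['eef_pos']; q=o['tool_rot']; R=Ro.from_quat([q[1],q[2],q[3],q[0]]).as_matrix()
    cur=np.degrees(np.arctan2(R[1,1],R[0,1])); dy=(yaw_y-cur+180)%360-180; az=-dy/n
    M=sum(R@Ro.from_rotvec([0,0,np.radians(az*k)]).as_matrix() for k in range(n))
    s=np.linalg.solve(M,np.array(tgt)-p)*1000
    print('n',n,'row xyz',np.round(s,1),'az',round(az,2),'cur',p.round(4),round(cur,1),'z-axis',R[:,2].round(3))
E
python3 -c "
from h import *
plan([.572,-.314,.15],9.5,16)"
```

```text
n 16 row xyz [32.8  8.3  5.1] az -5.14 cur [ 0.2005 -0.6441  0.2306] -72.7 z-axis [-0.001  0.001 -1.   ]
```

>>> {"api": "jog_arm", "payload": {"rows": [{"x":32.8,"y":8.3,"z":5,"az":-5.14},{"x":32.8,"y":8.3,"z":5,"az":-5.14},{"x":32.8,"y":8.3,"z":5,"az":-5.14},{"x":32.8,"y":8.3,"z":5,"az":-5.14},{"x":32.8,"y":8.3,"z":5,"az":-5.14},{"x":32.8,"y":8.3,"z":5,"az":-5.14},{"x":32.8,"y":8.3,"z":5,"az":-5.14},{"x":32.8,"y":8.3,"z":5,"az":-5.14}]}}

```text
invalid input
```

>>> {"api": "jog_arm", "payload": {"rows": [{"x":32.8,"y":8.3,"z":5,"az":-5.14},{"x":32.8,"y":8.3,"z":5,"az":-5.14},{"x":32.8,"y":8.3,"z":5,"az":-5.14},{"x":32.8,"y":8.3,"z":5,"az":-5.14},{"x":32.8,"y":8.3,"z":5,"az":-5.14},{"x":32.8,"y":8.3,"z":5,"az":-5.14},{"x":32.8,"y":8.3,"z":5,"az":-5.14},{"x":32.8,"y":8.3,"z":5,"az":-5.14}]}}

```text
invalid input
```

```bash
python3 -c "
from h import *
c=snap('wrist','w1.png')
print(c['world_from_camera'].round(3))
plan([.572,-.314,.15],9.5,2);print(bot.get_obs()['contact_force'])"
```

```text
[[ 0.298 -0.917 -0.266  0.268]
 [-0.955 -0.286 -0.082 -0.623]
 [-0.     0.279 -0.96   0.373]
 [ 0.     0.     0.     1.   ]]
n 2 row xyz [264.8 -17.5  40.4] az -41.1 cur [ 0.2005 -0.6442  0.2307] -72.7 z-axis [-0.     0.001 -1.   ]
[-0.05342424  0.34152244 -0.25994122]
```

View pics/w1.png

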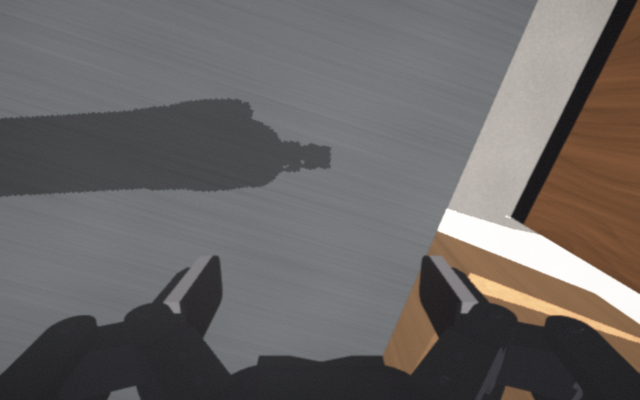

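The arm did not move, so this is still the start view. I'll send full rows with every key.

>>> {"api": "jog_arm", "payload": {"rows": [{"x":32.8,"y":8.3,"z":5,"ax":0,"ay":0,"az":-5.14,"fingers":85},{"x":32.8,"y":8.3,"z":5,"ax":0,"ay":0,"az":-5.14,"fingers":85},{"x":32.8,"y":8.3,"z":5,"ax":0,"ay":0,"az":-5.14,"fingers":85},{"x":32.8,"y":8.3,"z":5,"ax":0,"ay":0,"az":-5.14,"fingers":85},{"x":32.8,"y":8.3,"z":5,"ax":0,"ay":0,"az":-5.14,"fingers":85},{"x":32.8,"y":8.3,"z":5,"ax":0,"ay":0,"az":-5.14,"fingers":85},{"x":32.8,"y":8.3,"z":5,"ax":0,"ay":0,"az":-5.14,"fingers":85},{"x":32.8,"y":8.3,"z":5,"ax":0,"ay":0,"az":-5.14,"fingers":85}], "force": 20}}

```text
t: 1.0
eef_pos: [0.449, -0.5485, 0.1907]
tool_rot: [-0.0, 0.872, 0.489, -0.0]
contact_force: [-0.5, 0.4, 0.6]
gripper_width: 0.992
grasp_force: 0.0
```

>>> {"api": "jog_arm", "payload": {"rows": [{"x":32.8,"y":8.3,"z":5,"ax":0,"ay":0,"az":-5.14,"fingers":85},{"x":32.8,"y":8.3,"z":5,"ax":0,"ay":0,"az":-5.14,"fingers":85},{"x":32.8,"y":8.3,"z":5,"ax":0,"ay":0,"az":-5.14,"fingers":85},{"x":32.8,"y":8.3,"z":5,"ax":0,"ay":0,"az":-5.14,"fingers":85},{"x":32.8,"y":8.3,"z":5,"ax":0,"ay":0,"az":-5.14,"fingers":85},{"x":32.8,"y":8.3,"z":5,"ax":0,"ay":0,"az":-5.14,"fingers":85},{"x":32.8,"y":8.3,"z":5,"ax":0,"ay":0,"az":-5.14,"fingers":85},{"x":32.8,"y":8.3,"z":5,"ax":0,"ay":0,"az":-5.14,"fingers":85}]}}

```text
t: 1.8
eef_pos: [0.5719, -0.312, 0.151]
tool_rot: [0.0, 0.643, 0.766, 0.0]
contact_force: [0.8, -0.0, -0.2]
gripper_width: 0.992
grasp_force: 0.0
```

```bash
python3 -c "
from h import *
c=snap('wrist','w2.png')
print(c['world_from_camera'].round(3))
plan([.572,-.314,.15],9.5,2);print(bot.get_obs()['contact_force'])"
```

```text
[[ 0.985  0.166  0.048  0.56 ]
 [ 0.173 -0.946 -0.275 -0.242]
 [-0.001  0.279 -0.96   0.294]
 [ 0.     0.     0.     1.   ]]
n 2 row xyz [-4.9 -1.6  0.1] az 0.57 cur [ 0.5733 -0.3038  0.1502] 10.6 z-axis [-0.     0.005 -1.   ]
[ 1.0052962   5.59144382 -0.10143655]
```

View pics/w2.png

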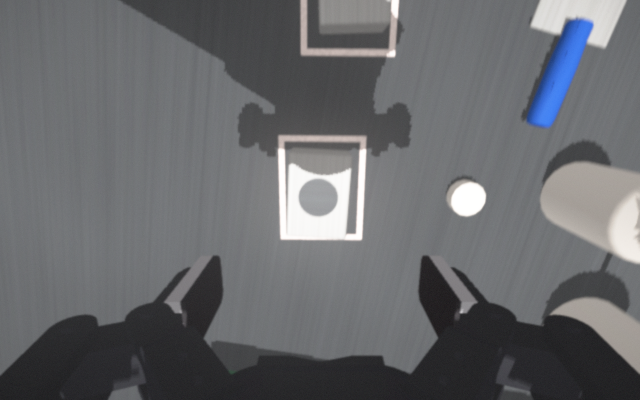

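The wrist view shows the block under the fingers, with its hole at (318,197). The tape runs from (279,135) to (366,241).

```bash
python3 -c "
from h import *
print(px2w('w2.png',[(318,197)],.036)); P=px2w('w2.png',[(281,137),(365,137),(361,239),(282,239),(351,35)],0);print(P,P[:4].mean(0))
plan([.572,-.314,.15],9.5,2)"
```

```text
[[ 0.57037064 -0.31304337  0.036     ]]
[[ 0.53110628 -0.2754597   0.        ]
 [ 0.60264047 -0.26288539  0.        ]
 [ 0.61884618 -0.3564937   0.        ]
 [ 0.54541903 -0.36941361  0.        ]
 [ 0.57479815 -0.18623555  0.        ]] [ 0.57450299 -0.3160631   0.        ]
n 2 row xyz [-4.9 -1.6  0.1] az 0.57 cur [ 0.5733 -0.3038  0.1502] 10.6 z-axis [-0.     0.005 -1.   ]
```

>>> {"api": "jog_arm", "payload": {"rows": [{"x":0,"y":0,"z":30,"ax":0,"ay":0,"az":0,"fingers":85},{"x":0,"y":0,"z":40,"ax":0,"ay":0,"az":0,"fingers":85},{"x":0,"y":0,"z":35,"ax":0,"ay":0,"az":0,"fingers":85},{"x":0,"y":0,"z":25,"ax":0,"ay":0,"az":0,"fingers":85},{"x":0,"y":0,"z":15,"ax":0,"ay":0,"az":0,"fingers":85},{"x":0,"y":0,"z":0,"ax":0,"ay":0,"az":0,"fingers":70},{"x":0,"y":0,"z":0,"ax":0,"ay":0,"az":0,"fingers":64},{"x":0,"y":0,"z":0,"ax":0,"ay":0,"az":0,"fingers":64}]}}

```text
t: 2.65
eef_pos: [0.5727, -0.3152, 0.0081]
tool_rot: [0.001, 0.646, 0.764, 0.0]
contact_force: [0.3, -0.4, 0.8]
gripper_width: 0.747
grasp_force: 0.0
```

```bash
python3 -c "
from h import *
c=snap('wrist','w3.png')
plan([.571,-.313,.005],10,1);o=bot.get_obs();print(o['contact_force'],o['gripper_width'])"
```

```text
n 1 row xyz [ 2.5 -1.3  3.1] az -0.46 cur [ 0.5727 -0.3153  0.0081] 9.5 z-axis [ 0.003 -0.001 -1.   ]
[ 0.07477882  0.3068986  -0.06324651] 0.7513416709437438
```

View pics/w3.png

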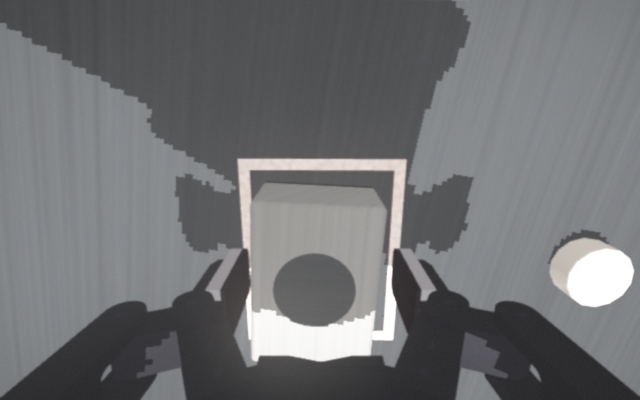

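The block is centred between the fingers with about 7 mm of clearance on each side. Next I'll drag it toward the robot.

>>> {"api": "jog_arm", "payload": {"rows": [{"x":0,"y":-4,"z":3,"ax":0,"ay":0,"az":0,"fingers":64},{"x":0,"y":-4,"z":0,"ax":0,"ay":0,"az":0,"fingers":64},{"x":0,"y":-3,"z":0,"ax":0,"ay":0,"az":0,"fingers":64},{"x":0,"y":-3,"z":0,"ax":0,"ay":0,"az":0,"fingers":64},{"x":0,"y":-3,"z":0,"ax":0,"ay":0,"az":0,"fingers":64},{"x":0,"y":-3,"z":0,"ax":0,"ay":0,"az":0,"fingers":64},{"x":0,"y":-3,"z":0,"ax":0,"ay":0,"az":0,"fingers":64},{"x":0,"y":-3,"z":0,"ax":0,"ay":0,"az":0,"fingers":64}]}}

```text
t: 3.5
eef_pos: [0.5463, -0.3193, 0.0037]
tool_rot: [0.001, 0.646, 0.763, 0.0]
contact_force: [5.1, 1.1, 1.2]
gripper_width: 0.749
grasp_force: 2.5
```

About 5.2 N, so block 1 looks sound. On to block 2.

>>> {"api": "jog_arm", "payload": {"rows": [{"x":0,"y":7,"z":0,"ax":0,"ay":0,"az":0,"fingers":70},{"x":0,"y":0,"z":-25,"ax":0,"ay":0,"az":0,"fingers":80},{"x":0,"y":0,"z":-35,"ax":0,"ay":0,"az":0,"fingers":85},{"x":40,"y":10,"z":-10,"ax":0,"ay":0,"az":0,"fingers":85},{"x":40,"y":11,"z":0,"ax":0,"ay":0,"az":0,"fingers":85},{"x":40,"y":11,"z":0,"ax":0,"ay":0,"az":0,"fingers":85},{"x":40,"y":10,"z":0,"ax":0,"ay":0,"az":0,"fingers":85},{"x":0,"y":0,"z":0,"ax":0,"ay":0,"az":0,"fingers":85}]}}

```text
t: 4.3
eef_pos: [0.5676, -0.1457, 0.0733]
tool_rot: [-0.002, 0.642, 0.766, 0.001]
contact_force: [1.0, 0.1, 0.5]
gripper_width: 0.997
grasp_force: 0.0
```

```bash
python3 -c "
from h import *
c=snap('wrist','w4.png')
plan([.568,-.153,.005],10,1);o=bot.get_obs();print(o['contact_force'],o['gripper_width'])"
```

```text
n 1 row xyz [-3.5  0.3 68.1] az -0.14 cur [ 0.5672 -0.1496  0.0731] 9.9 z-axis [-0.002  0.001 -1.   ]
[-0.93324612 -0.08361639  0.07884881] 0.9979933945605061
```

View pics/w4.png

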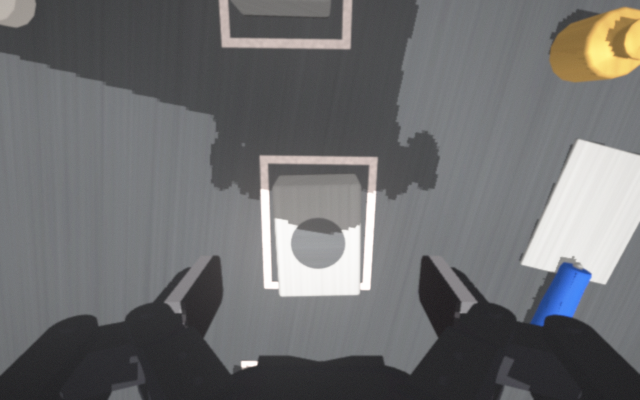

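Block 2's hole is at (318,243), midway between the fingers. Descending.

>>> {"api": "jog_arm", "payload": {"rows": [{"x":0,"y":0,"z":25,"ax":0,"ay":0,"az":0,"fingers":85},{"x":0,"y":0,"z":25,"ax":0,"ay":0,"az":0,"fingers":85},{"x":0,"y":0,"z":15,"ax":0,"ay":0,"az":0,"fingers":85},{"x":0,"y":0,"z":4,"ax":0,"ay":0,"az":0,"fingers":75},{"x":0,"y":0,"z":0,"ax":0,"ay":0,"az":0,"fingers":64},{"x":0,"y":0,"z":0,"ax":0,"ay":0,"az":0,"fingers":64},{"x":0,"y":0,"z":0,"ax":0,"ay":0,"az":0,"fingers":64},{"x":0,"y":-4,"z":0,"ax":0,"ay":0,"az":0,"fingers":64}]}}

```text
t: 5.15
eef_pos: [0.5648, -0.1539, 0.0053]
tool_rot: [0.001, 0.646, 0.763, 0.001]
contact_force: [-0.3, -0.7, 0.1]
gripper_width: 0.75
grasp_force: 0.0
```

>>> {"api": "jog_arm", "payload": {"rows": [{"x":0,"y":-4,"z":0,"ax":0,"ay":0,"az":0,"fingers":64},{"x":0,"y":-3,"z":0,"ax":0,"ay":0,"az":0,"fingers":64},{"x":0,"y":-3,"z":0,"ax":0,"ay":0,"az":0,"fingers":64},{"x":0,"y":-3,"z":0,"ax":0,"ay":0,"az":0,"fingers":64},{"x":0,"y":-3,"z":0,"ax":0,"ay":0,"az":0,"fingers":64},{"x":0,"y":-3,"z":0,"ax":0,"ay":0,"az":0,"fingers":64},{"x":0,"y":-3,"z":0,"ax":0,"ay":0,"az":0,"fingers":64},{"x":0,"y":-3,"z":0,"ax":0,"ay":0,"az":0,"fingers":64}]}}

```text
t: 5.95
eef_pos: [0.5389, -0.158, 0.0043]
tool_rot: [0.0, 0.646, 0.763, 0.0]
contact_force: [1.9, 0.3, 2.0]
gripper_width: 0.75
grasp_force: 1.3
```

>>> {"api": "jog_arm", "payload": {"rows": [{"x":0,"y":-3,"z":0,"ax":0,"ay":0,"az":0,"fingers":64},{"x":0,"y":-3,"z":0,"ax":0,"ay":0,"az":0,"fingers":64},{"x":0,"y":-3,"z":0,"ax":0,"ay":0,"az":0,"fingers":64},{"x":0,"y":-3,"z":0,"ax":0,"ay":0,"az":0,"fingers":64},{"x":0,"y":-3,"z":0,"ax":0,"ay":0,"az":0,"fingers":64},{"x":0,"y":-3,"z":0,"ax":0,"ay":0,"az":0,"fingers":64},{"x":0,"y":-3,"z":0,"ax":0,"ay":0,"az":0,"fingers":64},{"x":0,"y":-3,"z":0,"ax":0,"ay":0,"az":0,"fingers":64}]}}

```text
t: 6.75
eef_pos: [0.5151, -0.162, 0.0043]
tool_rot: [-0.0, 0.646, 0.763, -0.0]
contact_force: [1.5, -0.2, 1.5]
gripper_width: 0.745
grasp_force: 1.3
```

```bash
python3 -c "
from h import *
c=snap('wrist','w5.png')
o=bot.get_obs();print(o['contact_force'],o['grasp_force'],o['eef_pos'])"
```

```text
[1.793074   1.01714139 1.46196773] 1.13113135099411 [ 0.5143692  -0.16218805  0.00415977]
```

View pics/w5.png

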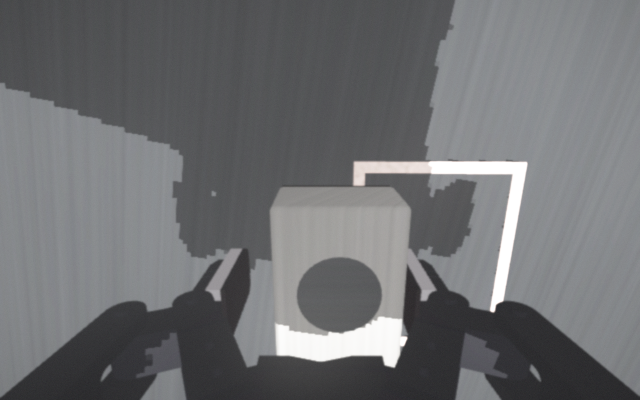

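The tape outline stays at (440,165) while the block, with its hole at (340,295), has slid about 47 mm under roughly 1.5 N. Block 2 is the worn one. I'll grip it and lift.

>>> {"api": "jog_arm", "payload": {"rows": [{"x":0,"y":0,"z":0,"ax":0,"ay":0,"az":0,"fingers":58},{"x":0,"y":0,"z":0,"ax":0,"ay":0,"az":0,"fingers":50},{"x":0,"y":0,"z":0,"ax":0,"ay":0,"az":0,"fingers":42},{"x":0,"y":0,"z":0,"ax":0,"ay":0,"az":0,"fingers":42},{"x":0,"y":0,"z":0,"ax":0,"ay":0,"az":0,"fingers":42},{"x":0,"y":0,"z":0,"ax":0,"ay":0,"az":0,"fingers":42},{"x":0,"y":0,"z":0,"ax":0,"ay":0,"az":0,"fingers":42},{"x":0,"y":0,"z":0,"ax":0,"ay":0,"az":0,"fingers":42}], "force": 60}}

```text
t: 7.6
eef_pos: [0.5155, -0.162, 0.0046]
tool_rot: [0.0, 0.646, 0.763, -0.0]
contact_force: [1.1, 0.8, 5.8]
gripper_width: 0.576
grasp_force: 62.7
```

>>> {"api": "jog_arm", "payload": {"rows": [{"x":0,"y":0,"z":-5,"ax":0,"ay":0,"az":0,"fingers":42},{"x":0,"y":0,"z":-10,"ax":0,"ay":0,"az":0,"fingers":42},{"x":0,"y":0,"z":-15,"ax":0,"ay":0,"az":0,"fingers":42},{"x":0,"y":0,"z":-20,"ax":0,"ay":0,"az":0,"fingers":42},{"x":0,"y":0,"z":-20,"ax":0,"ay":0,"az":0,"fingers":42},{"x":0,"y":0,"z":-20,"ax":0,"ay":0,"az":0,"fingers":42},{"x":0,"y":0,"z":-10,"ax":0,"ay":0,"az":0,"fingers":42},{"x":0,"y":0,"z":0,"ax":0,"ay":0,"az":0,"fingers":42}]}}

```text
t: 8.4
eef_pos: [0.5161, -0.1623, 0.106]
tool_rot: [0.001, 0.646, 0.763, 0.0]
contact_force: [0.6, -1.0, -8.8]
gripper_width: 0.578
grasp_force: 64.5
```

>>> {"api": "jog_arm", "payload": {"rows": [{"x":10,"y":3,"z":0,"ax":0,"ay":0,"az":0,"fingers":42},{"x":20,"y":5,"z":0,"ax":0,"ay":0,"az":0,"fingers":42},{"x":30,"y":8,"z":0,"ax":0,"ay":0,"az":0,"fingers":42},{"x":30,"y":8,"z":0,"ax":0,"ay":0,"az":0,"fingers":42},{"x":30,"y":8,"z":0,"ax":0,"ay":0,"az":0,"fingers":42},{"x":30,"y":8,"z":0,"ax":0,"ay":0,"az":0,"fingers":42},{"x":30,"y":8,"z":0,"ax":0,"ay":0,"az":0,"fingers":42},{"x":30,"y":8,"z":0,"ax":0,"ay":0,"az":0,"fingers":42}]}}

```text
t: 9.2
eef_pos: [0.5345, 0.0565, 0.1029]
tool_rot: [-0.001, 0.646, 0.764, -0.001]
contact_force: [-0.9, 0.6, -7.8]
gripper_width: 0.573
grasp_force: 64.4
```

>>> {"api": "jog_arm", "payload": {"rows": [{"x":30,"y":8,"z":0,"ax":0,"ay":0,"az":0,"fingers":42},{"x":30,"y":8,"z":0,"ax":0,"ay":0,"az":0,"fingers":42},{"x":30,"y":8,"z":0,"ax":0,"ay":0,"az":0,"fingers":42},{"x":30,"y":8,"z":0,"ax":0,"ay":0,"az":0,"fingers":42},{"x":30,"y":8,"z":0,"ax":0,"ay":0,"az":0,"fingers":42},{"x":30,"y":8,"z":0,"ax":0,"ay":0,"az":0,"fingers":42},{"x":20,"y":6,"z":0,"ax":0,"ay":0,"az":0,"fingers":42},{"x":0,"y":0,"z":0,"ax":0,"ay":0,"az":0,"fingers":42}]}}

```text
t: 10.0
eef_pos: [0.5538, 0.2665, 0.1031]
tool_rot: [-0.002, 0.644, 0.765, 0.001]
contact_force: [-0.8, -0.1, -9.0]
gripper_width: 0.571
grasp_force: 64.4
```

```bash
python3 -c "
from h import *
c=snap('wrist','w6.png')
plan([.553,.261,.02],11,1)"
```

```text
n 1 row xyz [-2.5 -1.1 82.7] az -1.23 cur [0.5539 0.2636 0.1027] 9.8 z-axis [-0.003  0.001 -1.   ]
```

View pics/w6.png

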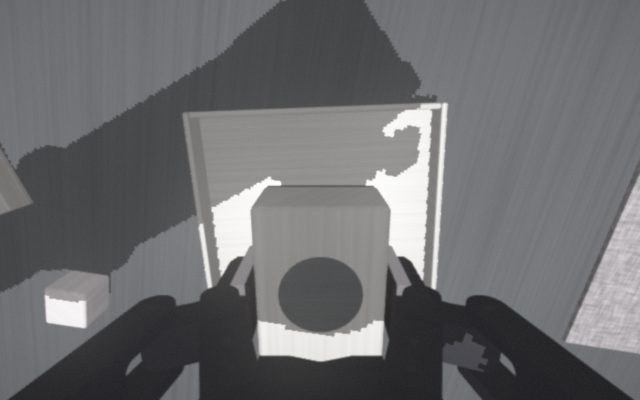

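The block hangs upright over the middle of the tray, whose far corners are at (190,115) and (440,105). Lowering about 94 mm.

>>> {"api": "jog_arm", "payload": {"rows": [{"x":-1,"y":-1,"z":15,"ax":0,"ay":0,"az":-1,"fingers":42},{"x":0,"y":0,"z":20,"ax":0,"ay":0,"az":0,"fingers":42},{"x":0,"y":0,"z":20,"ax":0,"ay":0,"az":0,"fingers":42},{"x":0,"y":0,"z":16,"ax":0,"ay":0,"az":0,"fingers":42},{"x":0,"y":0,"z":10,"ax":0,"ay":0,"az":0,"fingers":42},{"x":0,"y":0,"z":6,"ax":0,"ay":0,"az":0,"fingers":42},{"x":0,"y":0,"z":4,"ax":0,"ay":0,"az":0,"fingers":42},{"x":0,"y":0,"z":0,"ax":0,"ay":0,"az":0,"fingers":42}]}}

```text
t: 10.85
eef_pos: [0.5553, 0.2595, 0.0132]
tool_rot: [0.0, 0.639, 0.769, 0.0]
contact_force: [-1.3, -0.3, -8.4]
gripper_width: 0.576
grasp_force: 64.3
```

>>> {"api": "jog_arm", "payload": {"rows": [{"x":0,"y":0,"z":2,"ax":0,"ay":0,"az":0,"fingers":42},{"x":0,"y":0,"z":2,"ax":0,"ay":0,"az":0,"fingers":42},{"x":0,"y":0,"z":0,"ax":0,"ay":0,"az":0,"fingers":42},{"x":0,"y":0,"z":0,"ax":0,"ay":0,"az":0,"fingers":42},{"x":0,"y":0,"z":0,"ax":0,"ay":0,"az":0,"fingers":55},{"x":0,"y":0,"z":0,"ax":0,"ay":0,"az":0,"fingers":68},{"x":0,"y":0,"z":0,"ax":0,"ay":0,"az":0,"fingers":75},{"x":0,"y":0,"z":0,"ax":0,"ay":0,"az":0,"fingers":75}]}}

```text
t: 11.65
eef_pos: [0.5558, 0.2598, 0.01]
tool_rot: [0.0, 0.639, 0.769, 0.001]
contact_force: [0.2, -0.9, -0.1]
gripper_width: 0.88
grasp_force: 0.0
```

>>> {"api": "jog_arm", "payload": {"rows": [{"x":0,"y":0,"z":-5,"ax":0,"ay":0,"az":0,"fingers":75},{"x":0,"y":0,"z":-15,"ax":0,"ay":0,"az":0,"fingers":75},{"x":0,"y":0,"z":-30,"ax":0,"ay":0,"az":0,"fingers":75},{"x":0,"y":0,"z":-30,"ax":0,"ay":0,"az":0,"fingers":75},{"x":0,"y":0,"z":-30,"ax":0,"ay":0,"az":0,"fingers":75},{"x":0,"y":0,"z":-20,"ax":0,"ay":0,"az":0,"fingers":75},{"x":0,"y":0,"z":0,"ax":0,"ay":0,"az":0,"fingers":75},{"x":0,"y":0,"z":0,"ax":0,"ay":0,"az":0,"fingers":75}]}}

```text
t: 12.45
eef_pos: [0.5554, 0.2595, 0.1404]
tool_rot: [0.0, 0.639, 0.769, 0.001]
contact_force: [-0.9, -0.6, -0.6]
gripper_width: 0.878
grasp_force: 0.0
```

```bash
python3 -c "
from h import *
c=snap('wrist','w7.png');print(bot.get_obs()['eef_pos'])
c=snap('side','s2.png')
a=cv2.imread('pics/s2.png')[95:275,200:400]
w=cv2.resize(cv2.imread('pics/w7.png'),(400,250))
o=np.zeros((400,800,3),np.uint8);o[:250,:400]=w;o[:360,400:]=cv2.resize(a,(400,360));cv2.imwrite('pics/f.png',o)"
```

```text
[0.55492926 0.25913863 0.13938517]
```

View pics/f.png

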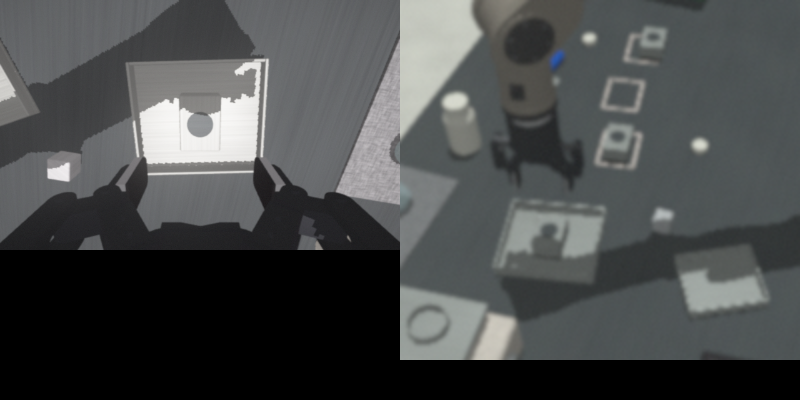

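The block stands upright in the middle of the tray (hole at (200,125) in the wrist view). The other two stand on the bench and the gripper is clear, so I'm handing in.

```bash
python3 -c "
from station import bot
print(bot.hand_in())"
```

```text
the job is handed in; nothing more can be done
None
```

I dragged the middle block about 47 mm at roughly 1.5 N, set it upright near the centre of the large tray, and handed the job in at about 12.5 s. The right block took about 5.2 N to slide, so I took the middle one as worn and did not drag-test the left one; the hand-in reported no verdict.

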